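# Pack away the folding tape stand

### The job

Closing time: pack away the swing-arm tape stand on the counter. Lift every roll of tape off its post and put the rolls side by side in the low cardboard tray; then, when all the rolls are put away, fold the empty stand one arm at a time from the free end inwards, each arm fully home: the short outer arm back over the middle arm, then the middle arm over the long arm, and last the long arm over the foot. Leave the other things on the counter where they are.

Things in the scene. Friction and masses are not known exactly. Their poses are not given: they have to be found in the camera images.
- stand: the stand's dark painted steel foot, 260 x 150 x 12 mm, screwed to the counter; origin at the centre of its underside, x along its length. The long arm pivots on the vertical axis at x = -90, y = +30 mm of the foot. All seven upright aluminium posts are 14 mm in diameter and stand 60 mm free above a flange 48 mm in diameter, 3 mm thick, on which a roll sits
- bar_a (a joint): angle (rad) of the long arm: flat steel bar 22 x 8 mm, 155 mm from pivot to end post, 22 to 30 mm above the counter. 0 = fully folded over the foot (a stop), its end post then at x = +65, y = +30 mm of the foot; grows counterclockwise seen from above to an open stop at 1.65. All arms stay where they are left; lead an arm round by its end post, turning the hand with it. Friction about 0.5 Nm
- bar_b (a joint): angle (rad) of the middle arm: same bar, 110 mm from its pivot (the long arm's end post) to its end post, 34 to 42 mm above the counter. 0 = fully folded back over the long arm, pointing at the long arm's pivot (a stop); grows clockwise seen from above; friction about 0.12 Nm
- bar_c (a joint): angle (rad) of the short outer arm: same bar, 65 mm from its pivot (the middle arm's end post) to its end post, 46 to 54 mm above the counter. 0 = fully folded back over the middle arm, pointing at the middle arm's pivot (a stop); grows clockwise seen from above; friction about 0.05 Nm
- stand_post (a point): centre of the top of the tall post on the foot, on the long arm's pivot axis and fixed to the foot, 93 mm above the counter. Three shorter posts stand on the foot at x = -100, -10 and +80 mm, y = -50 mm of the foot, tops 75 mm above the counter
- bar_a_post (a point): centre of the top of the post at the end of the long arm, 105 mm above the counter; this post is part of the long arm and the pivot of the middle arm
- bar_b_post (a point): centre of the top of the post at the end of the middle arm, 117 mm above the counter; part of the middle arm, pivot of the short arm
- bar_c_post (a point): centre of the top of the post at the end of the short outer arm, the free end, 117 mm above the counter
- roll1: parcel-tape roll, ring of 58 mm outside diameter, 26 mm bore, 48 mm wide, about 0.11 kg; origin at its very middle, z along its bore. Starts round the foot's tall post, resting on the flange; the post pokes 12 mm out of its top. None if this roll is absent today (also while the fingers hold it)
- roll2: parcel-tape roll, ring of 58 mm outside diameter, 26 mm bore, 48 mm wide, about 0.11 kg; origin at its very middle, z along its bore. Starts round the long arm's end post, resting on the flange; the post pokes 12 mm out of its top. None if this roll is absent today (also while the fingers hold it)
- roll3: parcel-tape roll, ring of 58 mm outside diameter, 26 mm bore, 48 mm wide, about 0.11 kg; origin at its very middle, z along its bore. Starts round the foot's short post at x = -100 mm, resting on the flange; the post pokes 12 mm out of its top. None if this roll is absent today (also while the fingers hold it)
- roll4: parcel-tape roll, ring of 58 mm outside diameter, 26 mm bore, 48 mm wide, about 0.11 kg; origin at its very middle, z along its bore. Starts round the foot's short post at x = -10 mm, resting on the flange; the post pokes 12 mm out of its top. None if this roll is absent today (also while the fingers hold it)
- roll5: parcel-tape roll, ring of 58 mm outside diameter, 26 mm bore, 48 mm wide, about 0.11 kg; origin at its very middle, z along its bore. Starts round the foot's short post at x = +80 mm, resting on the flange; the post pokes 12 mm out of its top. None if this roll is absent today (also while the fingers hold it)
- tray: low open cardboard tray, fixed, 260 (its x) x 190 (its y) x 25 mm outside, walls and floor 5 mm; origin at the centre of its underside. It stands left or right of the stand
- jar: bystander: lidded jar, 64 mm in diameter, 85 mm tall; origin under its centre
- pen_pot: bystander: dark metal pot, 72 mm in diameter, 95 mm tall; origin under its centre
- phone: bystander: black keypad phone, 115 x 50 x 15 mm; origin under its centre
- calculator: bystander: desk calculator, 190 x 130 x 28 mm; origin under its centre. It and the tray may swap places
Things that resemble listed ones, but are neither listed nor needed, are in the scene too. Leave any turquoise look-alike of the roll1 alone.

How it is judged:
On the way, in this order (a step that is already met when the one before it is completed fails the run):
1. every roll lies in the tray, let go, while the stand is still open (x of roll1 in the frame of tray between -0.125 and 0.125 m and y of roll1 in the frame of tray between -0.09 and 0.09 m and z of roll1 in the frame of tray between 0 and 0.045 m and contact force between the fingers and roll1 below 0.1 N and x of roll2 in the frame of tray between -0.125 and 0.125 m and y of roll2 in the frame of tray between -0.09 and 0.09 m and z of roll2 in the frame of tray between 0 and 0.045 m and contact force between the fingers and roll2 below 0.1 N and x of roll3 in the frame of tray between -0.125 and 0.125 m and y of roll3 in the frame of tray between -0.09 and 0.09 m and z of roll3 in the frame of tray between 0 and 0.045 m and contact force between the fingers and roll3 below 0.1 N and x of roll4 in the frame of tray between -0.125 and 0.125 m and y of roll4 in the frame of tray between -0.09 and 0.09 m and z of roll4 in the frame of tray between 0 and 0.045 m and contact force between the fingers and roll4 below 0.1 N and x of roll5 in the frame of tray between -0.125 and 0.125 m and y of roll5 in the frame of tray between -0.09 and 0.09 m and z of roll5 in the frame of tray between 0 and 0.045 m and contact force between the fingers and roll5 below 0.1 N and value of joint each of bar_a, bar_b, bar_c above 0.5 rad), for 0.2 s.
2. the short arm is folded home over the middle arm, the other two still open (value of joint bar_c below 0.12 rad and value of joint each of bar_b, bar_a above 0.5 rad), for 0.2 s.
3. the middle arm is folded home over the long arm, the short arm still home and the long arm still open (value of joint each of bar_b, bar_c below 0.12 rad and value of joint bar_a above 0.5 rad), for 0.2 s.
4. the long arm is folded home over the foot, all arms home (value of joint each of bar_a, bar_b, bar_c below 0.12 rad), for 0.2 s.
At the end, for the whole second after the job is handed in: every roll present today rests on the tray's floor with its middle inside the tray's walls (standing or on its side, not on top of another), released; all three arms are folded to within 0.12 rad of home and at rest (all of step 4 and x of roll1 in the frame of tray between -0.125 and 0.125 m and y of roll1 in the frame of tray between -0.09 and 0.09 m and z of roll1 in the frame of tray between 0 and 0.045 m and contact force between the fingers and roll1 below 0.1 N and x of roll2 in the frame of tray between -0.125 and 0.125 m and y of roll2 in the frame of tray between -0.09 and 0.09 m and z of roll2 in the frame of tray between 0 and 0.045 m and contact force between the fingers and roll2 below 0.1 N and x of roll3 in the frame of tray between -0.125 and 0.125 m and y of roll3 in the frame of tray between -0.09 and 0.09 m and z of roll3 in the frame of tray between 0 and 0.045 m and contact force between the fingers and roll3 below 0.1 N and x of roll4 in the frame of tray between -0.125 and 0.125 m and y of roll4 in the frame of tray between -0.09 and 0.09 m and z of roll4 in the frame of tray between 0 and 0.045 m and contact force between the fingers and roll4 below 0.1 N and x of roll5 in the frame of tray between -0.125 and 0.125 m and y of roll5 in the frame of tray between -0.09 and 0.09 m and z of roll5 in the frame of tray between 0 and 0.045 m and contact force between the fingers and roll5 below 0.1 N and velocity of joint each of bar_a, bar_b, bar_c below 0.1 rad/s); the robot touches nothing.
It fails at once if another thing on the counter (jar, pen pot, phone, calculator) is pushed more than 30 mm (distance of any of jar, pen_pot, phone, calculator from where it was at the start of the episode above 0.03 m).
It fails at once if the jar or the pen pot is tipped over (angle between any of jar, pen_pot's own z axis and vertical above 0.5 rad).
Of roll1, roll2, roll3, roll4, roll5 only 3 to 5 are there at a start; the rules pass over those that are not, and their reading is None.
At some moment in a run one of roll1, roll2, roll3, roll4, roll5 may be knocked a few centimetres aside while the robot is not near it.
Once in a run the grip may slacken for a moment while it holds something.
It also fails if it takes over 210 s, if anything falls off the work surface, if the arm or the gripper's body presses on something with over 40 N, if the wrist force passes 120 N, or if a joint passes its speed limit or range.

### The arm

A 6-joint arm with a two-finger parallel gripper is mounted at the origin on the work surface. World frame = base frame: x ahead of the robot, y to its left, z up, the work surface at z = 0. Lengths are in m, angles in rad, forces in N, time in s.
With the tool pointing down it reaches from about 0.275 to 0.75 m from the base axis. Payload 10.2 kg.
Tool frame: the origin (TCP) lies between the finger pads; the fingertips stand 14 mm ahead of it and the grasp point (between the pads) lies 5 mm behind it; z points along the fingers, y is the line along which they close (so a half turn about z gives the same grasp; the last joint's range is limited). The gripper opens to 88 mm and grips with 3 to 60 N. Pads are 18 mm wide; open, the fingers measure 123 mm over their backs; the gripper's body (75 mm by 187 mm) begins 45 mm behind the grasp point.
Start: joints at [-1.363, 0.313, 1.498, -0, 1.331, -0.223], TCP at [0.219, -0.477, 0.253] pointing down, gripper open.
Joint ranges: [-2.94, 2.94], [-0.97, 2.17], [0.19, 2.56], [-1.23, 4.37], [0.02, 3.11], [-2.88, 2.88]. Speed limits (rad/s): [2.39, 2.39, 3.01, 3.14, 3.14, 3.14].

### API

Orientations are given as a unit quaternion [x, y, z, w].
In Python, from station import sensors, optics, finish_job gives the robot as it stands. The module is installed in compiled form; this text tells all that it offers.
- The arm moves only by the tool arm_command, never from a script. Its argument "steps" is a list of rows, each a list of 2 entries, a list of its own where there are three numbers: the shift along the tool's x, y, z in units of 0.2 m (1.0 is 0.2 m), then the turn about the tool's z in units of 0.12 rad (1.0 is 0.12 rad). In form: [[[x, y, z], yaw], ...]. A call has 1 to 5 rows; each row shifts and turns the commanded pose from where the row before left it, along the tool's axes as they then stand; what a row does not reach is not made up. A row lasts 1/8 s, in which the tool goes at most 62.5 mm and 10.7 degrees, less where a joint would pass 70% of its speed; a pose out of reach is approached as far as the arm can. A call with a number of a shift or a turn outside -1 to 1 is refused whole. A call with a gripper value outside its range is refused whole. "claw" is the opening, from -1 (shut) to 1 (fully open), so that 0 is half open, set as the call begins (left out, the last holds). The fingers move at their own pace and stop on an object; "force" is the grip in N (left out, the last holds). Time passes only in rows, so rows that do not move let the fingers close. It gives the time, the measured TCP pose, the force, the opening and the grip force at its end, in the units of the state.
- sensors.state(): the state, without advancing time (a new reading comes with each control period).
- optics.capture(name): name is "scene" or "top" or "wrist"; returns a dict with "img" (420x560x3 uint8, blue, green, red), "fx", "fy", "cx", "cy" (pixels), "rvec" (rotation vector, rad) and "tvec" (3), from world to camera coordinates, as OpenCV has them; the wrist camera has in their place "tool_from_camera" (4x4, takes a point from camera to tool coordinates, whose origin is the TCP and whose axes are the flange's). Camera axes: x right, y down, z forward; pixel columns grow to the right and rows downward; lengths in m; the calibration is good to about 2 mm. A picture is of the moment at which its call begins: read the wrist's pose just before it. There is no depth.
- finish_job(): hands the job in; it is judged then, once.
The state is a dict: "clock": time; "q": joint angles; "qvel": joint speeds; "joint_efforts": joint torques, N m; "position": TCP position; "eef_rot": TCP orientation; "force": force on the tool from outside, world axes, zero at the start; "wrist_torque": the same for the moment, N m; "gripper_width": opening from 0.0 (shut) to 1.0 (fully open); "grasp_force": force on a finger pad.
Only numpy, scipy, OpenCV 4.12 (cv2) and the standard library are available. Lean on these libraries where they do the work, as an engineer would, in place of code of your own. Each camera call takes 0.05 s, during which the arm holds its last target. There are 200 camera calls.

## Working session

There is one attempt and no reset: what is moved stays moved. The work goes in short steps, Python scripts to look and compute and a tool call to move; the robot and the scene stay as the last step left them, time stands still between calls to the robot, and variables do not carry over. Pictures are saved under pics/ and viewed, at most 14 in all, crops included, and the job is handed in when it is done.

Besides the shell and the picture viewer there is one more tool, called after ">>>" as name(argument=value, ...) on one line, values as JSON. arm_command: Moves the arm, as the interface text tells. Shifts and turns lie within -1 to 1; 1 stands for 0.2 m of shift or 0.12 rad of turn. Its arguments: {"type":"object","properties":{"steps":{"type":"array"},"claw":{"type":"number"},"force":{"type":"number"}},"required":["steps"]}

```bash
mkdir -p pics
cat > h.py <<'E'
import numpy as np, cv2
from station import sensors, optics, finish_job
from scipy.spatial.transform import Rotation as R
def ray(c,u,v):
    Rm=cv2.Rodrigues(np.array(c["rvec"],float))[0]; t=np.array(c["tvec"],float).ravel()
    d=Rm.T@np.array([(u-c["cx"])/c["fx"],(v-c["cy"])/c["fy"],1]); return -Rm.T@t,d
def onz(c,u,v,z):
    o,d=ray(c,u,v); return o+d*(z-o[2])/d[2]
def proj(c,P):
    K=np.array([[c["fx"],0,c["cx"]],[0,c["fy"],c["cy"]],[0,0,1]],float)
    return cv2.projectPoints(np.array(P,float).reshape(-1,1,3),np.array(c["rvec"],float),np.array(c["tvec"],float),K,None)[0].reshape(-1,2)
E
python3 - <<'E'
from h import *
import pickle
for n in("top","scene"):
    c=optics.capture(n); pickle.dump(c,open(n+".pkl","wb")); cv2.imwrite(f"pics/{n}0.png",cv2.resize(c["img"],(784,588),interpolation=cv2.INTER_CUBIC))
    print(n,ray(c,280,210))
print(sensors.state())
E
```

```text
top (array([ 0.45296864, -0.00321824,  1.30608021]), array([ 0.09141214,  0.0150439 , -0.9959742 ]))
scene (array([1.26843013, 0.20656834, 0.88798378]), array([-0.67183157, -0.20167885, -0.71288953]))
{'clock': 0.1, 'q': array([-1.36341578e+00,  3.13374490e-01,  1.49834860e+00, -9.75649094e-06,
        1.33100299e+00, -2.23405637e-01]), 'qvel': array([-0.00093869, -0.00166092, -0.00192487,  0.0010282 , -0.00038412,
       -0.00077304]), 'joint_efforts': array([ 2.54947525e-03, -4.02809608e+01, -2.52645117e+01,  6.95746299e-02,
        3.42410419e-02, -6.85659529e-05]), 'position': array([ 0.21917356, -0.47683815,  0.25223301]), 'eef_rot': array([ 9.76892049e-01,  2.13732553e-01, -1.97109008e-07, -5.66730425e-04]), 'force': array([-0.09058827,  0.04994976, -0.76494122]), 'wrist_torque': array([-0.01119819,  0.00753111, -0.0070251 ]), 'grasp_force': 0.0, 'gripper_width': 1.0017947063401555}
```

View pics/top0.png

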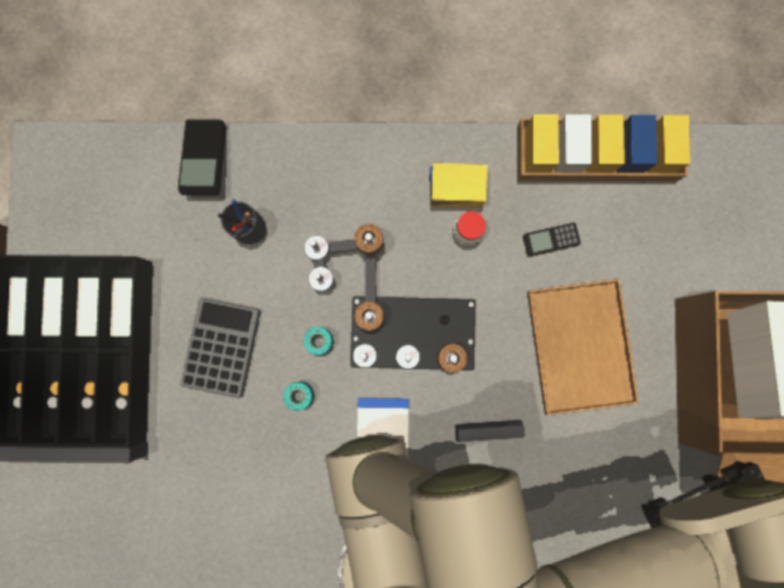

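View pics/scene0.png

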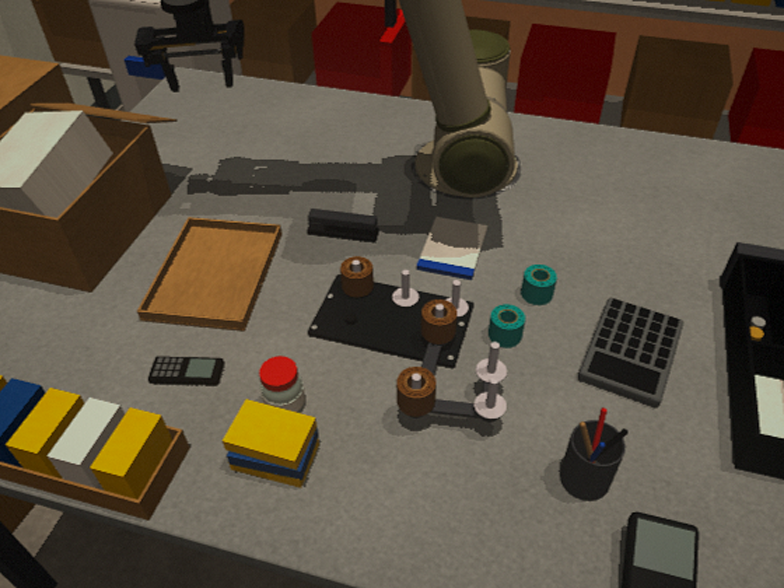

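The three brown rolls are at top-view (784 scale) (369,316) = roll1, (369,238) = roll2 and (453,358) = roll5. Rolls 3 and 4 are absent, since their posts at (365,356) and (408,356) are bare. The turquoise rings at (318,341) and (298,396) are look-alikes lying loose on the counter, so I leave them alone. The tray is at (582,346), right of the stand. Next I measure and enlarge a crop to confirm.

Run:
```python
from h import *
import pickle
c=pickle.load(open("top.pkl","rb")); im=c["img"]; hsv=cv2.cvtColor(im,cv2.COLOR_BGR2HSV)
s=560/784
br=cv2.inRange(hsv,(3,90,40),(20,255,220))
n,l,st,ce=cv2.connectedComponentsWithStats(br)
for i in range(1,n):
    if st[i,4]>60 and 200<st[i,0]<480 and 140<st[i,1]<310: print("brown",st[i],ce[i])
def cen(u,v,r,m):
    yy,xx=np.nonzero(m[int(v*s)-r:int(v*s)+r,int(u*s)-r:int(u*s)+r]); return xx.mean()+int(u*s)-r,yy.mean()+int(v*s)-r,len(xx)
for nm,u,v,z in(("roll1",369,316,.081),("roll2",369,238,.093),("roll5",453,358,.063)):
    sub=br[int(v*s)-14:int(v*s)+14,int(u*s)-14:int(u*s)+14]
    p=cv2.minEnclosingCircle(cv2.findNonZero(sub)); q=(p[0][0]+int(u*s)-14,p[0][1]+int(v*s)-14)
    print(nm,q,p[1],onz(c,*q,z-.01).round(4))
wh=cv2.inRange(hsv,(0,0,170),(180,45,255))
for nm,u,v,z in(("p3",365,356,.015),("p4",408,356,.015),("b",317,247,.057),("c",320,279,.057)):
    q=cen(u,v,11,wh); print(nm,q,onz(c,q[0],q[1],z).round(4))
tm=cv2.inRange(hsv,(3,90,40),(25,255,255)); tm[:, :370]=0; tm[:,465:]=0; tm[:190]=0; tm[305:]=0
k=max(cv2.findContours(tm,0,2)[0],key=cv2.contourArea); b=cv2.minAreaRect(k); print(b)
P=[onz(c,*q,.025)for q in cv2.boxPoints(b)]; print(np.round(P,4),np.mean(P,0))
cv2.imwrite("pics/crop1.png",cv2.resize(im[140:280,200:360],(800,700))[:600])
```

```text
brown [308 143  38   6 145] [326.11034483 145.46206897]
brown [253 160  21  21 283] [263.18021201 170.16961131]
brown [ 377  200   79   96 5976] [415.90060241 247.63805221]
brown [253 215  21  22 283] [263.16254417 225.36042403]
brown [313 245  21  21 285] [323.06315789 255.28070175]
roll1 (263.0833330154419, 225.4166669845581) 10.62305736541748 [0.5225 0.0626 0.071 ]
roll2 (263.2113399505615, 170.05670070648193) 10.449114799499512 [0.6774 0.0634 0.083 ]
roll5 (323.0, 255.5) 10.594910621643066 [ 0.4396 -0.1073  0.053 ]
p3 (np.float64(260.1060606060606), np.float64(253.57575757575756), 198) [0.4431 0.0733 0.015 ]
p4 (np.float64(290.75845410628017), np.float64(254.42028985507244), 207) [ 0.4415 -0.0164  0.015 ]
b (np.float64(224.859649122807), np.float64(175.55701754385964), 228) [0.6655 0.1747 0.057 ]
c (np.float64(227.87727272727273), np.float64(198.5), 220) [0.5994 0.1649 0.057 ]
((416.0799865722656, 247.55999755859375), (90.50967407226562, 67.03372192382812), 81.8698959350586)
[[ 0.5801 -0.2647  0.025 ]
 [ 0.6094 -0.4573  0.025 ]
 [ 0.3512 -0.4898  0.025 ]
 [ 0.3221 -0.3     0.025 ]] [ 0.46571675 -0.37794332  0.025     ]
```

View pics/crop1.png

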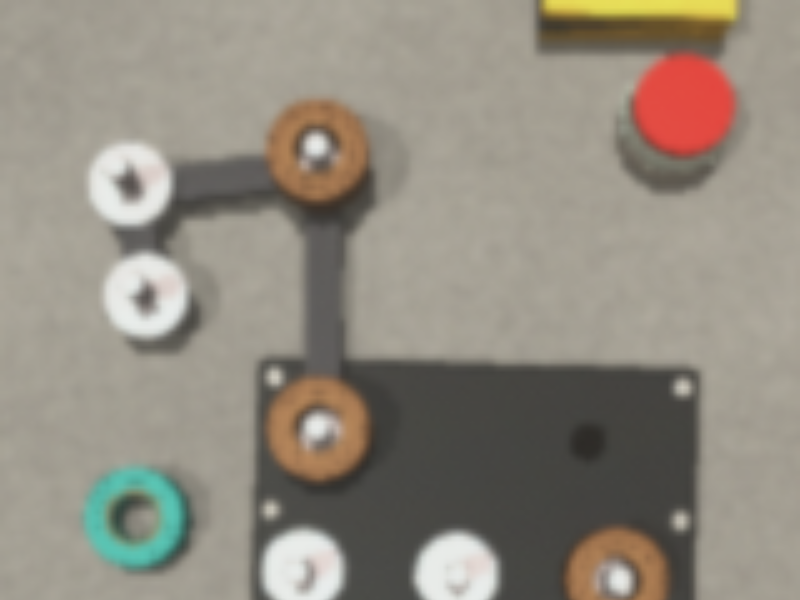

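Crop confirms it: brown rolls sit around posts at (318,428), (318,150) and (617,578); the turquoise ring at (137,517) is not on any post. Stand yaw is about -91°, and the arms are all near 90°. Next comes a move planner.

```bash
cat >> h.py <<'E'
def plan(*wps,mx=.055,start=None):
    """wps: (x,y,z,psi); psi = world yaw of tool x. prints rows in tool axes"""
    s=sensors.state(); X=R.from_quat(s["eef_rot"]).as_matrix()[:,0]
    cur=np.array([*s["position"],np.arctan2(X[1],X[0])]) if start is None else np.array(start,float)
    print("cur",cur.round(4),"w",round(s["gripper_width"],3)); rows=[]
    for w in wps:
        w=np.array(w,float); d=w-cur; n=int(np.ceil(max(np.linalg.norm(d[:3])/mx,abs(d[3])/.118,1)))
        for i in range(n):
            t=w-cur; t=t/(n-i); c,q=np.cos(cur[3]),np.sin(cur[3])
            r=[round((c*t[0]+q*t[1])/.2,3),round((q*t[0]-c*t[1])/.2,3),round(-t[2]/.2,3)]
            a=round(-t[3]/.12,2); rows.append([r,a])
            r=np.array(r)*.2; cur=cur+[c*r[0]+q*r[1],q*r[0]-c*r[1],-r[2],-a*.12]
    for i in range(0,len(rows),5): print(str(rows[i:i+5]).replace(" ",""))
E
python3 - <<'E'
from h import *
plan((.4396,-.1073,.20,.15),(.4396,-.1073,.10,.15))
E
```

```text
cur [ 0.2192 -0.4768  0.2522  0.4308] w 1.002
[[[np.float64(0.222),np.float64(-0.152),np.float64(0.033)],np.float64(0.29)],[[np.float64(0.216),np.float64(-0.16),np.float64(0.033)],np.float64(0.29)],[[np.float64(0.21),np.float64(-0.167),np.float64(0.033)],np.float64(0.29)],[[np.float64(0.205),np.float64(-0.175),np.float64(0.032)],np.float64(0.29)],[[np.float64(0.198),np.float64(-0.182),np.float64(0.033)],np.float64(0.29)]]
[[[np.float64(0.192),np.float64(-0.188),np.float64(0.032)],np.float64(0.3)],[[np.float64(0.185),np.float64(-0.195),np.float64(0.033)],np.float64(0.29)],[[np.float64(0.178),np.float64(-0.202),np.float64(0.032)],np.float64(0.3)],[[np.float64(0.0),np.float64(0.0),np.float64(0.25)],np.float64(-0.0)],[[np.float64(0.0),np.float64(0.0),np.float64(0.25)],np.float64(-0.0)]]
```

>>> arm_command(steps=[[[0.22, -0.15, 0.03], 0.3], [[0.215, -0.16, 0.03], 0.3], [[0.21, -0.167, 0.03], 0.3], [[0.205, -0.175, 0.03], 0.3], [[0.2, -0.18, 0.03], 0.3]], claw=1, force=20)

```text
clock: 0.72
position: [0.3582, -0.2456, 0.2225]
eef_rot: [0.992, 0.124, -0.0, -0.0]
force: [-0.1, 0.1, 0.0]
gripper_width: 0.999
grasp_force: 0.0
```

>>> arm_command(steps=[[[0.19, -0.19, 0.03], 0.3], [[0.185, -0.195, 0.03], 0.3], [[0.18, -0.2, 0.03], 0.25], [[0, 0, 0.2], 0], [[0, 0, 0], 0]])

```text
clock: 1.35
position: [0.4401, -0.1083, 0.1629]
eef_rot: [0.997, 0.075, -0.002, -0.001]
force: [-0.6, 0.2, 0.2]
gripper_width: 0.999
grasp_force: 0.0
```

```bash
sed -i 's/print(str(rows\[i:i+5\])/print(str([[[float(v) for v in r],float(a)] for r,a in rows[i:i+5]])/' h.py
python3 - <<'E'
from h import *
plan((.4396,-.1073,.10,.15),(.4396,-.1073,.041,.15))
c=optics.capture("wrist"); cv2.imwrite("pics/w1.png",c["img"]); print(c["tool_from_camera"],c["fx"])
E
```

```text
cur [ 0.4401 -0.1083  0.1629  0.1498] w 0.999
[[[-0.001,-0.003,0.157],-0.0],[[-0.001,-0.002,0.158],-0.0],[[0.0,-0.0,0.147],-0.0],[[0.0,-0.0,0.148],-0.0]]
[[-4.19656736e-04 -9.58835283e-01 -2.83962539e-01  7.16728163e-02]
 [ 9.99999910e-01 -4.19277824e-04 -6.21149801e-05  4.81432511e-04]
 [-5.95011611e-05 -2.83962540e-01  9.58835373e-01 -1.31781761e-01]
 [ 0.00000000e+00  0.00000000e+00  0.00000000e+00  1.00000000e+00]] 304.8527908940981
```

View pics/w1.png

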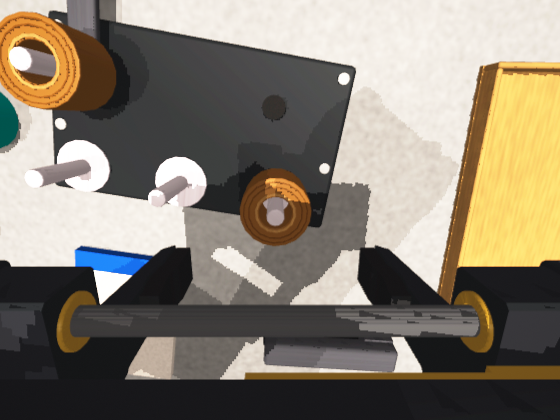

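Roll5 sits centred between the fingers at (275,207), with its post at its centre. Positions agree, so I go down and grip.

>>> arm_command(steps=[[[0, -0.004, 0.155], 0], [[0, 0, 0.155], 0], [[0, 0, 0.15], 0], [[0, 0, 0.145], 0], [[0, 0, 0], 0]])

```text
clock: 2.02
position: [0.4408, -0.1091, 0.0438]
eef_rot: [0.997, 0.074, -0.001, -0.0]
force: [0.8, 0.1, 1.5]
gripper_width: 1.002
grasp_force: 0.0
```

>>> arm_command(steps=[[[0, 0, 0], 0], [[0, 0, 0], 0], [[0, 0, 0], 0], [[0, 0, 0], 0], [[0, 0, 0], 0]], claw=-1, force=25)

```text
clock: 2.65
position: [0.4413, -0.1086, 0.0443]
eef_rot: [0.997, 0.074, 0.0, 0.0]
force: [-1.6, 0.8, 7.8]
gripper_width: 0.638
grasp_force: 25.0
```

>>> arm_command(steps=[[[0, 0, -0.15], 0], [[0, 0, -0.2], 0], [[0, 0, -0.2], 0], [[0, 0, 0], 0]])

```text
clock: 3.15
position: [0.442, -0.1089, 0.1559]
eef_rot: [0.997, 0.074, 0.002, 0.001]
force: [-0.8, -0.5, -1.7]
gripper_width: 0.638
grasp_force: 25.0
```

Run:
```python
from h import *
t=np.array([.4657,-.378]); u=np.array([.991,.133])
for k in(-.08,0,.08): print(k,t+k*u)
p=t-.08*u
plan((*p,.15,.147),(*p,.037,.147))
```

```text
-0.08 [ 0.38642 -0.38864]
0 [ 0.4657 -0.378 ]
0.08 [ 0.54498 -0.36736]
cur [ 0.442  -0.1089  0.1559  0.149 ] w 0.638
[[[-0.08,0.224,0.005],0.0],[[-0.08,0.224,0.005],0.0],[[-0.081,0.223,0.005],0.0],[[-0.08,0.224,0.005],0.01],[[-0.08,0.224,0.005],0.0]]
[[[-0.081,0.223,0.005],0.01],[[0.0,0.0,0.188],-0.0],[[0.0,0.0,0.188],-0.0],[[0.0,0.0,0.189],-0.0]]
```

>>> arm_command(steps=[[[-0.08, 0.224, 0], 0], [[-0.08, 0.224, 0], 0], [[-0.08, 0.224, 0], 0], [[-0.08, 0.224, 0], 0], [[-0.08, 0.224, 0], 0]])

```text
clock: 3.78
position: [0.3943, -0.3429, 0.1523]
eef_rot: [0.997, 0.074, -0.001, -0.001]
force: [-0.1, -0.4, -1.7]
gripper_width: 0.638
grasp_force: 25.0
```

>>> arm_command(steps=[[[-0.08, 0.224, 0], 0], [[0, 0, 0.19], 0], [[0, 0, 0.19], 0], [[0, 0, 0.13], 0], [[0, 0, 0.06], 0]])

```text
clock: 4.4
position: [0.3852, -0.3875, 0.0373]
eef_rot: [0.997, 0.074, -0.001, -0.002]
force: [-0.8, -0.2, -0.7]
gripper_width: 0.638
grasp_force: 25.0
```

Run:
```python
from h import *
plan((.3864,-.3886,.036,.147))
```

```text
cur [ 0.3852 -0.3875  0.0373  0.1487] w 0.638
[[[0.005,0.006,0.006],0.01]]
```

>>> arm_command(steps=[[[0, 0, 0.005], 0], [[0, 0, 0], 0]])

```text
clock: 4.65
position: [0.3862, -0.3889, 0.0394]
eef_rot: [0.997, 0.074, 0.0, 0.001]
force: [-0.2, -0.1, -1.3]
gripper_width: 0.64
grasp_force: 25.0
```

>>> arm_command(steps=[[[0, 0, 0], 0], [[0, 0, 0], 0], [[0, 0, 0], 0], [[0, 0, -0.1], 0], [[0, 0, -0.2], 0]], claw=0.7)

```text
clock: 5.28
position: [0.3855, -0.3879, 0.0984]
eef_rot: [0.997, 0.074, -0.001, -0.001]
force: [0.5, -0.3, 0.6]
gripper_width: 0.854
grasp_force: 0.0
```

>>> arm_command(steps=[[[0, 0, -0.25], 0], [[0, 0, -0.25], 0], [[0, 0, 0], 0]], claw=1)

```text
clock: 5.65
position: [0.3867, -0.3897, 0.2024]
eef_rot: [0.997, 0.074, 0.002, 0.003]
force: [-0.1, 0.5, -1.0]
gripper_width: 1.001
grasp_force: 0.0
```

Run:
```python
from h import *
plan((.5225,.0626,.19,.147),(.5225,.0626,.062,.147))
plan((.4657,-.378,.18,.147),(.4657,-.378,.035,.147),start=(.5225,.0626,.18,.147))
c=optics.capture("top"); cv2.imwrite("pics/t1.png",c["img"])
```

```text
cur [ 0.3867 -0.3897  0.2024  0.1489] w 1.001
[[[0.112,-0.237,0.007],0.0],[[0.112,-0.237,0.007],0.0],[[0.112,-0.237,0.007],0.0],[[0.112,-0.237,0.007],0.0],[[0.112,-0.238,0.007],0.0]]
[[[0.112,-0.237,0.007],0.0],[[0.112,-0.238,0.007],0.01],[[0.111,-0.237,0.007],0.0],[[0.111,-0.238,0.006],0.01],[[0.0,0.0,0.213],-0.0]]
[[[0.0,0.0,0.214],-0.0],[[0.0,0.0,0.213],-0.0]]
cur [0.5225 0.0626 0.18   0.147 ] w 1.001
[[[-0.067,0.238,-0.0],-0.0],[[-0.067,0.237,-0.0],-0.0],[[-0.067,0.238,-0.0],-0.0],[[-0.067,0.237,-0.0],-0.0],[[-0.067,0.238,-0.0],-0.0]]
[[[-0.067,0.237,-0.0],-0.0],[[-0.067,0.238,-0.0],-0.0],[[-0.067,0.237,-0.0],-0.0],[[-0.068,0.238,-0.0],-0.0],[[0.0,-0.0,0.242],-0.0]]
[[[0.0,-0.0,0.241],-0.0],[[0.0,-0.0,0.242],-0.0]]
```

View pics/t1.png

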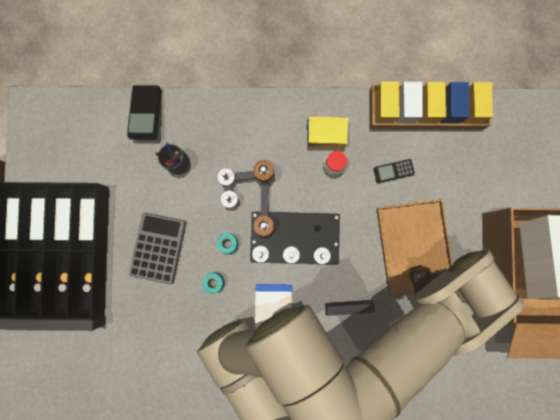

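The post at (322,255) is now bare, and roll1 (264,226) and roll2 (263,170) are unmoved. Next is roll1.

>>> arm_command(steps=[[[0.112, -0.237, 0], 0], [[0.112, -0.237, 0], 0], [[0.112, -0.237, 0], 0], [[0.112, -0.237, 0], 0], [[0.112, -0.237, 0], 0]])

```text
clock: 6.32
position: [0.4613, -0.1356, 0.1973]
eef_rot: [0.997, 0.074, -0.001, -0.001]
force: [0.5, -0.5, -0.4]
gripper_width: 1.0
grasp_force: 0.0
```

>>> arm_command(steps=[[[0.112, -0.237, 0], 0], [[0.112, -0.237, 0], 0], [[0.112, -0.237, 0], 0], [[0.112, -0.237, 0], 0], [[0, 0, 0], 0]])

```text
clock: 6.95
position: [0.5217, 0.0659, 0.197]
eef_rot: [0.997, 0.076, -0.001, -0.0]
force: [-1.2, -1.4, 0.2]
gripper_width: 0.996
grasp_force: 0.0
```

Run:
```python
from h import *
plan((.5225,.0626,.062,.147))
c=optics.capture("wrist"); cv2.imwrite("pics/w2.png",c["img"])
```

```text
cur [0.5217 0.0659 0.197  0.153 ] w 0.996
[[[0.0,0.006,0.225],0.02],[[0.001,0.006,0.225],0.02],[[0.0,0.005,0.225],0.01]]
```

View pics/w2.png

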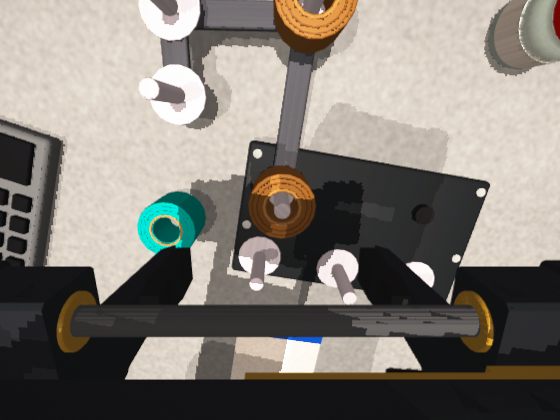

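Roll1 is at (282,205), centred between the fingers; the turquoise look-alike at (168,225) is clear of them.

>>> arm_command(steps=[[[0, 0.012, 0.22], 0], [[0, 0.005, 0.22], 0], [[0, 0, 0.15], 0], [[0, 0, 0.085], 0], [[0, 0, 0], 0]])

```text
clock: 7.62
position: [0.5215, 0.0588, 0.0623]
eef_rot: [0.997, 0.074, -0.002, -0.0]
force: [0.0, -1.2, -0.4]
gripper_width: 1.001
grasp_force: 0.0
```

>>> arm_command(steps=[[[0, 0, 0], 0], [[0, 0, 0], 0], [[0, 0, 0], 0], [[0, 0, 0], 0], [[0, 0, 0], 0]], claw=-1)

```text
clock: 8.25
position: [0.5228, 0.0598, 0.0642]
eef_rot: [0.997, 0.074, 0.0, 0.0]
force: [-1.0, -0.6, 5.6]
gripper_width: 0.656
grasp_force: 25.0
```

>>> arm_command(steps=[[[0, 0, -0.15], 0], [[0, 0, -0.2], 0], [[0, 0, -0.25], 0], [[0, 0, 0], 0]])

```text
clock: 8.75
position: [0.5239, 0.0598, 0.1867]
eef_rot: [0.997, 0.074, 0.003, 0.001]
force: [0.9, -0.8, -1.2]
gripper_width: 0.655
grasp_force: 25.0
```

>>> arm_command(steps=[[[-0.067, 0.238, 0], 0], [[-0.067, 0.238, 0], 0], [[-0.067, 0.238, 0], 0], [[-0.067, 0.238, 0], 0], [[-0.067, 0.238, 0], 0]])

```text
clock: 9.38
position: [0.4907, -0.1867, 0.1821]
eef_rot: [0.997, 0.074, -0.001, -0.001]
force: [0.7, 0.2, -1.8]
gripper_width: 0.667
grasp_force: 2.5
```

>>> arm_command(steps=[[[-0.067, 0.238, 0], 0], [[-0.067, 0.238, 0], 0], [[-0.067, 0.238, 0], 0], [[0, 0, 0], 0]])

```text
clock: 9.88
position: [0.4718, -0.3349, 0.1815]
eef_rot: [0.997, 0.072, -0.001, -0.001]
force: [-0.4, 0.3, -3.2]
gripper_width: 0.653
grasp_force: 25.0
```

Run:
```python
from h import *
plan((.4657,-.378,.15,.147),(.4657,-.378,.036,.147))
```

```text
cur [ 0.4718 -0.3349  0.1815  0.1451] w 0.653
[[[-0.061,0.209,0.158],-0.02],[[-0.0,-0.0,0.19],0.0],[[-0.0,-0.0,0.19],0.0],[[-0.0,-0.0,0.19],0.0]]
```

The grip slackened for a moment, though the width still reads as a held roll. I'll check how it sits.

Run:
```python
from h import *
c=optics.capture("wrist"); cv2.imwrite("pics/w3.png",c["img"])
```

```text
(no output)
```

View pics/w3.png

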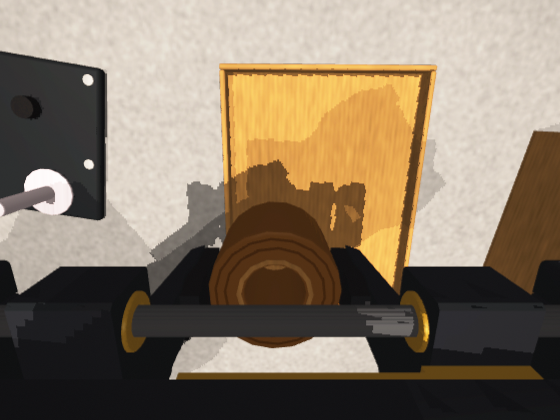

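Roll1 is still held upright at (275,285). I lower it gently in case it slipped down.

>>> arm_command(steps=[[[-0.06, 0.21, 0.05], 0], [[0, 0, 0.2], 0], [[0, 0, 0.2], 0], [[0, 0, 0.14], 0], [[0, 0, 0.05], 0]])

```text
clock: 10.55
position: [0.4671, -0.3739, 0.0536]
eef_rot: [0.997, 0.075, -0.001, -0.002]
force: [0.3, -0.7, -0.7]
gripper_width: 0.652
grasp_force: 25.0
```

>>> arm_command(steps=[[[0, 0, 0.025], 0], [[0, 0, 0.02], 0], [[0, 0, 0], 0]])

```text
clock: 10.92
position: [0.4676, -0.376, 0.0472]
eef_rot: [0.997, 0.074, 0.0, 0.0]
force: [-1.4, -0.4, -1.3]
gripper_width: 0.654
grasp_force: 25.0
```

>>> arm_command(steps=[[[0, 0, 0.03], 0], [[0, 0, 0.02], 0], [[0, 0, 0], 0], [[0, 0, 0], 0]])

```text
clock: 11.42
position: [0.4674, -0.3759, 0.0367]
eef_rot: [0.997, 0.074, -0.0, -0.0]
force: [-0.3, 0.1, -0.9]
gripper_width: 0.652
grasp_force: 25.0
```

>>> arm_command(steps=[[[0, 0, 0], 0], [[0, 0, 0], 0], [[0, 0, 0], 0], [[0, 0, -0.1], 0], [[0, 0, -0.2], 0]], claw=0.7)

```text
clock: 12.05
position: [0.4669, -0.3753, 0.0962]
eef_rot: [0.997, 0.074, -0.001, -0.001]
force: [-0.3, -0.5, 0.2]
gripper_width: 0.847
grasp_force: 0.0
```

>>> arm_command(steps=[[[0, 0, -0.25], 0], [[0, 0, -0.25], 0], [[0, 0, 0], 0]], claw=1)

```text
clock: 12.42
position: [0.4683, -0.3769, 0.2007]
eef_rot: [0.997, 0.074, 0.002, 0.003]
force: [0.2, 0.2, -0.5]
gripper_width: 0.999
grasp_force: 0.0
```

Run:
```python
from h import *
plan((.6774,.0634,.21,.147),(.6774,.0634,.075,.147))
plan((.545,-.3674,.20,.147),(.545,-.3674,.036,.147),start=(.6774,.0634,.20,.147))
```

```text
cur [ 0.4683 -0.3769  0.2007  0.1489] w 0.999
[[[0.151,-0.225,-0.005],0.0],[[0.151,-0.225,-0.005],0.0],[[0.151,-0.225,-0.005],0.0],[[0.151,-0.225,-0.005],0.0],[[0.151,-0.224,-0.005],0.0]]
[[[0.151,-0.225,-0.005],0.0],[[0.151,-0.224,-0.005],0.01],[[0.151,-0.225,-0.006],0.0],[[0.152,-0.224,-0.005],0.01],[[-0.0,-0.0,0.225],-0.0]]
[[[-0.0,-0.0,0.225],-0.0],[[-0.0,-0.0,0.225],-0.0]]
cur [0.6774 0.0634 0.2    0.147 ] w 0.999
[[[-0.108,0.226,-0.0],-0.0],[[-0.108,0.226,-0.0],-0.0],[[-0.108,0.226,-0.0],-0.0],[[-0.108,0.226,-0.0],-0.0],[[-0.108,0.226,-0.0],-0.0]]
[[[-0.108,0.226,-0.0],-0.0],[[-0.107,0.226,-0.0],-0.0],[[-0.108,0.226,-0.0],-0.0],[[-0.107,0.226,-0.0],-0.0],[[-0.0,-0.0,0.273],-0.0]]
[[[-0.0,-0.0,0.273],-0.0],[[-0.0,-0.0,0.274],-0.0]]
```

>>> arm_command(steps=[[[0.151, -0.225, 0], 0], [[0.151, -0.225, 0], 0], [[0.151, -0.225, 0], 0], [[0.151, -0.225, 0], 0], [[0.151, -0.225, 0], 0]])

```text
clock: 13.05
position: [0.5835, -0.1292, 0.1955]
eef_rot: [0.997, 0.074, -0.001, -0.0]
force: [0.5, 0.4, -0.2]
gripper_width: 1.003
grasp_force: 0.0
```

>>> arm_command(steps=[[[0.151, -0.225, 0], 0], [[0.151, -0.225, 0], 0], [[0.151, -0.225, 0], 0], [[0.151, -0.225, 0], 0], [[0, 0, 0], 0]])

```text
clock: 13.68
position: [0.6763, 0.0684, 0.1946]
eef_rot: [0.997, 0.077, -0.001, -0.0]
force: [-1.0, 0.6, 0.5]
gripper_width: 1.001
grasp_force: 0.0
```

Run:
```python
from h import *
plan((.6774,.0634,.075,.147))
c=optics.capture("wrist"); t=optics.capture("top")
cv2.imwrite("pics/w4.png",np.hstack([cv2.resize(c["img"],(400,300)),cv2.resize(t["img"][140:320,240:480],(400,300))]))
```

```text
cur [0.6763 0.0684 0.1946 0.1532] w 1.001
[[[0.001,0.008,0.199],0.02],[[0.0,0.009,0.199],0.02],[[0.001,0.008,0.2],0.01]]
```

View pics/w4.png

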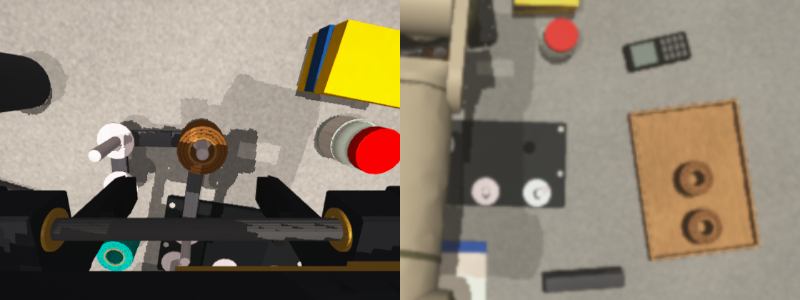

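Two rolls stand in the tray (right half, (694,178) and (702,226)), and roll2 is centred under the hand at (202,147).

>>> arm_command(steps=[[[0, 0.01, 0.2], 0], [[0, 0.007, 0.2], 0], [[0, 0, 0.12], 0], [[0, 0, 0.075], 0], [[0, 0, 0], 0]])

```text
clock: 14.4
position: [0.6762, 0.0608, 0.0771]
eef_rot: [0.997, 0.074, -0.001, -0.0]
force: [0.5, 0.0, 0.3]
gripper_width: 0.998
grasp_force: 0.0
```

>>> arm_command(steps=[[[0, 0, 0], 0], [[0, 0, 0], 0], [[0, 0, 0], 0], [[0, 0, 0], 0], [[0, 0, 0], 0]], claw=-1)

```text
clock: 15.02
position: [0.6768, 0.0616, 0.0782]
eef_rot: [0.997, 0.074, 0.0, 0.0]
force: [-0.7, 0.3, 2.7]
gripper_width: 0.637
grasp_force: 24.9
```

>>> arm_command(steps=[[[0, 0, -0.15], 0], [[0, 0, -0.2], 0], [[0, 0, -0.25], 0], [[0, 0, 0], 0]])

```text
clock: 15.52
position: [0.6779, 0.0615, 0.2019]
eef_rot: [0.997, 0.074, 0.004, 0.001]
force: [0.3, -0.6, -1.6]
gripper_width: 0.642
grasp_force: 24.9
```

>>> arm_command(steps=[[[-0.108, 0.226, 0], 0], [[-0.108, 0.226, 0], 0], [[-0.108, 0.226, 0], 0], [[-0.108, 0.226, 0], 0], [[-0.108, 0.226, 0], 0]])

```text
clock: 16.15
position: [0.6022, -0.1792, 0.1962]
eef_rot: [0.997, 0.074, -0.001, -0.001]
force: [0.0, -0.2, -1.1]
gripper_width: 0.637
grasp_force: 24.9
```

>>> arm_command(steps=[[[-0.108, 0.226, 0], 0], [[-0.108, 0.226, 0], 0], [[-0.108, 0.226, 0], 0], [[0, 0, 0], 0]])

```text
clock: 16.65
position: [0.5577, -0.3244, 0.1958]
eef_rot: [0.997, 0.072, -0.001, -0.001]
force: [0.4, 0.2, -1.5]
gripper_width: 0.64
grasp_force: 24.9
```

Run:
```python
from h import *
plan((.545,-.3674,.2,.147),(.545,-.3674,.037,.147))
```

```text
cur [ 0.5577 -0.3244  0.1958  0.1445] w 0.64
[[[-0.094,0.203,-0.021],-0.02],[[0.0,0.0,0.272],-0.0],[[0.0,0.0,0.272],-0.0],[[0.0,0.0,0.271],-0.0]]
```

>>> arm_command(steps=[[[-0.094, 0.203, 0], 0], [[0, 0, 0.25], 0], [[0, 0, 0.25], 0], [[0, 0, 0.18], 0], [[0, 0, 0.08], 0]])

```text
clock: 17.27
position: [0.5463, -0.3629, 0.0429]
eef_rot: [0.997, 0.075, -0.001, -0.002]
force: [0.5, 0.1, -0.3]
gripper_width: 0.644
grasp_force: 24.9
```

>>> arm_command(steps=[[[0, 0, 0.01], 0], [[0, 0, 0], 0]])

```text
clock: 17.52
position: [0.5474, -0.3649, 0.0451]
eef_rot: [0.997, 0.074, 0.001, 0.001]
force: [-0.4, -0.8, -0.6]
gripper_width: 0.642
grasp_force: 24.9
```

>>> arm_command(steps=[[[0, 0, 0], 0], [[0, 0, 0], 0], [[0, 0, 0], 0], [[0, 0, -0.1], 0], [[0, 0, -0.2], 0]], claw=0.7)

```text
clock: 18.15
position: [0.5464, -0.3643, 0.1044]
eef_rot: [0.997, 0.074, -0.001, -0.001]
force: [-0.2, 0.9, 0.9]
gripper_width: 0.848
grasp_force: 0.0
```

>>> arm_command(steps=[[[-0.1, 0, -0.25], 0], [[-0.2, 0, -0.25], 0], [[-0.25, 0, 0], 0], [[-0.25, 0, 0], 0], [[0, 0, 0], 0]], claw=0)

```text
clock: 18.77
position: [0.3874, -0.3889, 0.2044]
eef_rot: [0.997, 0.073, 0.0, 0.001]
force: [0.4, 0.0, 0.7]
gripper_width: 0.501
grasp_force: 0.0
```

Run:
```python
from h import *
import pickle
plan((.545,-.3674,.2,.147))
c=optics.capture("top"); pickle.dump(c,open("top2.pkl","wb"))
hsv=cv2.cvtColor(c["img"],cv2.COLOR_BGR2HSV); wh=cv2.inRange(hsv,(0,0,150),(180,45,255))
wh[:150]=0; wh[265:]=0; wh[:,:205]=0; wh[:,345:]=0
n,l,st,ce=cv2.connectedComponentsWithStats(wh)
for i in range(1,n):
    if st[i,4]>60: print(st[i],ce[i].round(1),onz(c,*ce[i],.015).round(4),onz(c,*ce[i],.045).round(4),onz(c,*ce[i],.057).round(4))
cv2.imwrite("pics/t2.png",cv2.resize(c["img"][130:330,200:480],(784,560)))
```

```text
cur [ 0.3874 -0.3889  0.2044  0.1457] w 0.501
[[[0.265,0.003,0.007],-0.0],[[0.265,0.003,0.008],-0.01],[[0.265,0.003,0.007],-0.0]]
[ 205  150  140  115 9893] [265.6 197. ] [0.6095 0.059  0.015 ] [0.6059 0.0575 0.045 ] [0.6044 0.057  0.057 ]
[256 218  17  17 222] [263.9 226. ] [0.5239 0.063  0.015 ] [0.5222 0.0615 0.045 ] [0.5216 0.0608 0.057 ]
[314 247  17  18 223] [321.7 255.3] [ 0.4398 -0.1066  0.015 ] [ 0.4402 -0.1042  0.045 ] [ 0.4403 -0.1033  0.057 ]
```

View pics/t2.png

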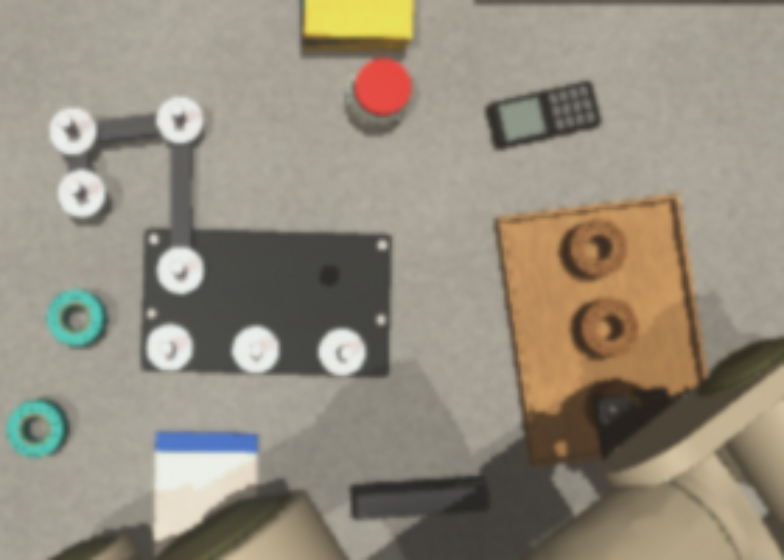

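All posts are bare: a at (180,120), b at (72,130), c at (81,194). Three rolls are in the tray, the third under the hand. Next I measure the arm posts precisely and plan fold c.

Run:
```python
from h import *
import pickle
c=pickle.load(open("top2.pkl","rb")); hsv=cv2.cvtColor(c["img"],cv2.COLOR_BGR2HSV); wh=cv2.inRange(hsv,(0,0,175),(180,45,255))
P={}
for n,u,v,z in(("s",180,270,.033),("a",180,120,.045),("b",72,130,.057),("c",81,194,.057)):
    u=u/2.8+200;v=v/2.8+130;r=11;u0,v0=int(u)-r,int(v)-r
    k=max(cv2.findContours(wh[v0:v0+2*r,u0:u0+2*r],0,2)[0],key=cv2.contourArea)
    q,rad=cv2.minEnclosingCircle(k); P[n]=onz(c,q[0]+u0,q[1]+v0,z); print(n,q,rad,P[n].round(4))
pickle.dump({k:v[:2] for k,v in P.items()},open("P.pkl","wb"))
for i,j in("sa","ab","bc"): d=(P[j]-P[i])[:2]; print(i+j,np.hypot(*d).round(4),np.arctan2(d[1],d[0]).round(4))
d=(P["c"]-P["b"])[:2]; th=np.arctan2(d[1],d[0])
print("psi radial (tool x along arm):",th, th+np.pi, "q6 for th:", np.arctan2(P['c'][1],P['c'][0])-th+np.pi/2)
```

```text
s (11.0, 11.0) 8.062357902526855 [0.5229 0.0619 0.033 ]
a (11.0, 10.0) 9.434081077575684 [0.6816 0.0632 0.045 ]
b (10.8695650100708, 10.565217018127441) 9.033226013183594 [0.6654 0.1747 0.057 ]
c (11.170391082763672, 10.444133758544922) 9.003049850463867 [0.5995 0.164  0.057 ]
sa 0.1587 0.0081
ab 0.1127 1.7147
bc 0.0668 -2.9816
psi radial (tool x along arm): -2.981551633505733 0.1600410200840603 q6 for th: 4.819424676766786
```

Run:
```python
from h import *
plan((.600,.164,.18,.16))
```

```text
cur [ 0.3889 -0.3887  0.2042  0.1468] w 0.5
[[[0.132,-0.234,0.011],-0.01],[[0.132,-0.234,0.011],-0.01],[[0.132,-0.234,0.011],-0.01],[[0.133,-0.234,0.011],-0.01],[[0.133,-0.234,0.011],-0.01]]
[[[0.133,-0.234,0.011],-0.01],[[0.133,-0.234,0.011],-0.01],[[0.134,-0.233,0.011],-0.01],[[0.134,-0.233,0.011],-0.01],[[0.134,-0.233,0.011],-0.01]]
[[[0.134,-0.234,0.011],-0.01]]
```

>>> arm_command(steps=[[[0.132, -0.234, 0], 0], [[0.132, -0.234, 0], 0], [[0.132, -0.234, 0], 0], [[0.132, -0.234, 0], 0], [[0.132, -0.234, 0], 0]])

```text
clock: 19.45
position: [0.4867, -0.1349, 0.2034]
eef_rot: [0.997, 0.075, 0.001, 0.0]
force: [-0.1, 0.5, 0.5]
gripper_width: 0.501
grasp_force: 0.0
```

>>> arm_command(steps=[[[0.133, -0.234, 0], 0], [[0.133, -0.234, 0], 0], [[0.134, -0.234, 0], 0], [[0.134, -0.234, 0.02], 0], [[0.134, -0.234, 0.02], 0]])

```text
clock: 20.08
position: [0.5837, 0.117, 0.1952]
eef_rot: [0.997, 0.075, 0.001, -0.0]
force: [-0.1, -0.7, -0.2]
gripper_width: 0.503
grasp_force: 0.0
```

>>> arm_command(steps=[[[0.134, -0.234, 0.02], 0], [[0, 0, 0], 0], [[0, 0, 0], 0]])

```text
clock: 20.45
position: [0.6024, 0.1646, 0.1908]
eef_rot: [0.997, 0.075, 0.0, 0.0]
force: [-0.2, -1.1, -0.1]
gripper_width: 0.501
grasp_force: 0.0
```

Run:
```python
from h import *
plan((.600,.164,.18,.16),(.600,.164,.1,.16))
c=optics.capture("wrist"); cv2.imwrite("pics/w5.png",c["img"])
```

```text
cur [0.6024 0.1646 0.1908 0.1496] w 0.501
[[[-0.012,0.001,0.054],-0.09],[[-0.0,0.0,0.2],0.0],[[-0.0,0.0,0.2],0.0]]
```

View pics/w5.png

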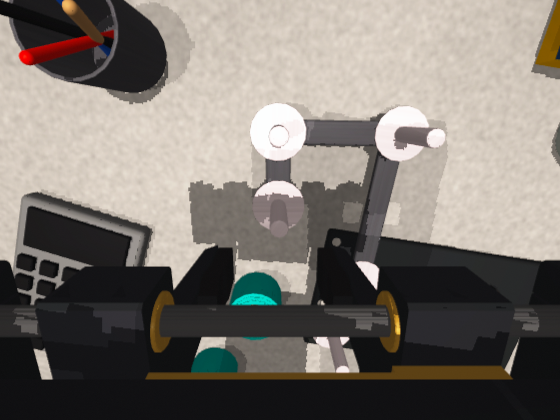

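The c post is centred at (278,222), where it should be. Down and grip.

>>> arm_command(steps=[[[-0.01, 0, 0.1], 0], [[0, 0, 0.2], 0], [[0, 0, 0.1], 0], [[0, 0, 0.055], 0], [[0, 0, 0], 0]])

```text
clock: 21.12
position: [0.6004, 0.1634, 0.0997]
eef_rot: [0.997, 0.074, -0.0, 0.0]
force: [-0.2, 0.7, -0.6]
gripper_width: 0.497
grasp_force: 0.0
```

>>> arm_command(steps=[[[0, 0, 0], 0], [[0, 0, 0], 0], [[0, 0, 0], 0], [[0, 0, 0], 0], [[0, 0, 0], 0]], claw=-1, force=10)

```text
clock: 21.75
position: [0.6005, 0.1639, 0.0999]
eef_rot: [0.997, 0.074, 0.0, 0.0]
force: [-1.2, -0.9, 2.9]
gripper_width: 0.153
grasp_force: 10.0
```

```bash
cat >> h.py <<'E'
def arc(piv,r,th0,th1,psi0,step=.1,z=None):
    """lead a post round piv from th0 to th1, hand turning with it"""
    s=sensors.state(); p=s["position"]; n=int(np.ceil(abs(th1-th0)/step)); X=R.from_quat(s["eef_rot"]).as_matrix()[:,0]
    psi0=psi0+0; w=[(piv[0]+r*np.cos(t),piv[1]+r*np.sin(t),p[2] if z is None else z,psi0+t-th0) for t in np.linspace(th0,th1,n+1)[1:]]
    plan(*w,start=(p[0],p[1],p[2],psi0))
E
python3 - <<'E'
from h import *
s=sensors.state(); p=s["position"]; X=R.from_quat(s["eef_rot"]).as_matrix()[:,0]; psi=np.arctan2(X[1],X[0])
b=np.array([.6654,.1747]); d=p[:2]-b; th=np.arctan2(d[1],d[0]); print(np.hypot(*d),th,psi,s["gripper_width"],s["force"])
arc(b,.065,th,-1.459+.03,psi)
E
```

```text
0.0658136001262704 -2.97644659223619 0.14877673084241047 0.15341386808662194 [-1.16517322 -0.86683109  2.90838791]
cur [0.6005 0.1639 0.0999 0.1488] w 0.153
[[[0.006,0.031,-0.0],-0.81],[[0.002,0.032,-0.0],-0.8],[[0.002,0.031,-0.0],-0.81],[[0.002,0.031,-0.0],-0.8],[[0.002,0.032,-0.0],-0.81]]
[[[0.002,0.031,-0.0],-0.81],[[0.002,0.032,-0.0],-0.8],[[0.002,0.031,-0.0],-0.81],[[0.002,0.031,-0.0],-0.8],[[0.002,0.032,-0.0],-0.81]]
[[[0.002,0.031,-0.0],-0.81],[[0.002,0.031,-0.0],-0.8],[[0.002,0.032,-0.0],-0.81],[[0.002,0.031,-0.0],-0.8],[[0.003,0.032,-0.0],-0.81]]
[[[0.002,0.031,-0.0],-0.81]]
```

>>> arm_command(steps=[[[0.003, 0.031, 0], -0.8], [[0.002, 0.031, 0], -0.8], [[0.002, 0.031, 0], -0.8], [[0.002, 0.031, 0], -0.8], [[0.002, 0.031, 0], -0.8]])

```text
clock: 22.38
position: [0.6128, 0.1356, 0.0999]
eef_rot: [0.95, 0.311, 0.0, -0.0]
force: [-1.3, -0.1, 2.7]
gripper_width: 0.151
grasp_force: 10.0
```

>>> arm_command(steps=[[[0.002, 0.031, 0], -0.8], [[0.002, 0.031, 0], -0.8], [[0.002, 0.031, 0], -0.8], [[0.002, 0.031, 0], -0.8], [[0.002, 0.031, 0], -0.8]])

```text
clock: 23.0
position: [0.6367, 0.1157, 0.0998]
eef_rot: [0.849, 0.528, -0.0, 0.0]
force: [-1.2, -3.2, 3.7]
gripper_width: 0.155
grasp_force: 10.0
```

Run:
```python
from h import *
s=sensors.state(); p=s["position"]; X=R.from_quat(s["eef_rot"]).as_matrix()[:,0]; psi=np.arctan2(X[1],X[0])
b=np.array([.6654,.1747]); d=p[:2]-b; th=np.arctan2(d[1],d[0]); print(np.hypot(*d),th,psi,s["gripper_width"],s["force"])
arc(b,.065,th,-1.459+.04,psi)
```

```text
0.06557173218377574 -2.023133743778183 1.1117945245815766 0.15453909309448807 [-1.21737223 -3.18994142  3.73987733]
cur [0.6367 0.1157 0.0998 1.1118] w 0.155
[[[0.004,0.028,-0.0],-0.72],[[0.002,0.028,-0.0],-0.72],[[0.001,0.028,-0.0],-0.72],[[0.001,0.028,-0.0],-0.72],[[0.002,0.028,-0.0],-0.72]]
[[[0.001,0.028,-0.0],-0.72],[[0.002,0.028,-0.0],-0.71]]
```

>>> arm_command(steps=[[[0.002, 0.03, 0], -0.75], [[0.002, 0.03, 0], -0.75], [[0.002, 0.03, 0], -0.75], [[0.002, 0.03, 0], -0.75], [[0, 0, 0], 0]])

```text
clock: 23.62
position: [0.6601, 0.1094, 0.0999]
eef_rot: [0.743, 0.67, 0.0, 0.001]
force: [0.2, -2.8, 3.9]
gripper_width: 0.151
grasp_force: 10.0
```

Run:
```python
from h import *
s=sensors.state(); p=s["position"]; X=R.from_quat(s["eef_rot"]).as_matrix()[:,0]; psi=np.arctan2(X[1],X[0])
b=np.array([.6654,.1747]); d=p[:2]-b; th=np.arctan2(d[1],d[0]); print(np.hypot(*d),th,psi,s["gripper_width"],s["force"],s["wrist_torque"])
arc(b,.065,th,-1.459+.04,psi)
```

```text
0.06551358159704347 -1.651054940900059 1.4676675350748114 0.15112714021999155 [ 0.18794428 -2.816581    3.86243608] [-0.66645171 -0.08799981 -0.00334528]
cur [0.6601 0.1094 0.0999 1.4677] w 0.151
[[[0.004,0.025,-0.0],-0.64],[[0.002,0.025,-0.0],-0.65],[[0.001,0.025,-0.0],-0.64]]
```

>>> arm_command(steps=[[[0.003, 0.025, 0], -0.65], [[0.002, 0.025, 0], -0.65], [[0, 0, 0], 0], [[0, 0, 0], 0]])

```text
clock: 24.12
position: [0.6697, 0.1103, 0.0999]
eef_rot: [0.689, 0.725, 0.0, 0.0]
force: [0.8, -2.4, 4.6]
gripper_width: 0.156
grasp_force: 10.0
```

>>> arm_command(steps=[[[0, 0.02, 0], -0.5], [[0, 0, 0], 0], [[0, 0, 0], 0]])

```text
clock: 24.5
position: [0.6737, 0.1107, 0.0998]
eef_rot: [0.666, 0.746, 0.0, 0.0]
force: [-0.2, -2.6, 4.1]
gripper_width: 0.154
grasp_force: 10.0
```

Run:
```python
from h import *
s=sensors.state(); p=s["position"]; X=R.from_quat(s["eef_rot"]).as_matrix()[:,0]; psi=np.arctan2(X[1],X[0])
b=np.array([.6654,.1747]); d=p[:2]-b; th=np.arctan2(d[1],d[0]); print(np.hypot(*d),th,psi,s["gripper_width"],s["force"],s["wrist_torque"])
```

```text
0.06458075030225525 -1.44147932331569 1.6830476481965466 0.15395415899453951 [-0.16483987 -2.59311377  4.11057111] [-0.55552958 -0.14848466  0.04087499]
```

>>> arm_command(steps=[[[0, 0.015, 0], -0.38], [[0, 0, 0], 0], [[0, 0, 0], 0]])

```text
clock: 24.88
position: [0.6763, 0.1112, 0.0997]
eef_rot: [0.649, 0.761, -0.0, -0.0]
force: [-1.9, -1.9, 5.9]
gripper_width: 0.153
grasp_force: 10.0
```

Run:
```python
from h import *
s=sensors.state(); p=s["position"]; X=R.from_quat(s["eef_rot"]).as_matrix()[:,0]; psi=np.arctan2(X[1],X[0])
print(p,psi,s["force"],s["wrist_torque"])
c=optics.capture("wrist"); cv2.imwrite("pics/w6.png",c["img"])
```

```text
[0.67625796 0.11124097 0.09969307] 1.7289690712292476 [-1.88427365 -1.94296333  5.93268166] [-0.45326226  0.34211747 -0.0646094 ]
```

View pics/w6.png

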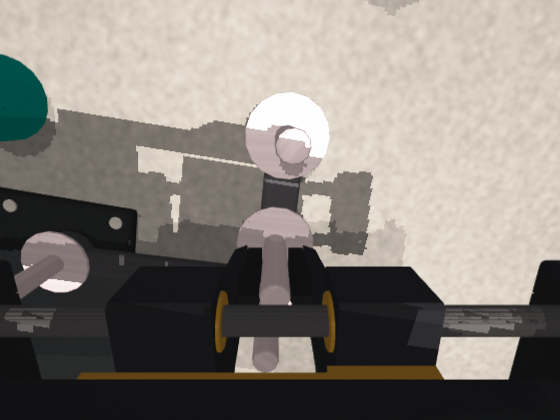

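The c arm lies over the middle arm: b post (288,135), c (275,228) and a (265,360) are in line. The stop force is also rising. One small extra nudge, then release.

>>> arm_command(steps=[[[0, 0.012, 0], -0.2], [[0, 0, 0], 0], [[0, 0, 0], 0]])

```text
clock: 25.3
position: [0.6785, 0.1118, 0.0997]
eef_rot: [0.64, 0.769, -0.0, -0.001]
force: [-3.3, -1.3, 6.5]
gripper_width: 0.154
grasp_force: 10.0
```

>>> arm_command(steps=[[[0, 0, 0], 0], [[0, 0, 0], 0], [[0, 0, 0], 0], [[0, 0, -0.2], 0], [[0, 0, -0.2], 0]], claw=0)

```text
clock: 25.92
position: [0.6788, 0.1115, 0.1801]
eef_rot: [0.639, 0.769, -0.0, -0.001]
force: [0.2, 0.1, 0.2]
gripper_width: 0.501
grasp_force: 0.0
```

Run:
```python
from h import *
c=optics.capture("wrist"); s=sensors.state(); Rm=R.from_quat(s["eef_rot"]).as_matrix(); T=np.array(c["tool_from_camera"])
im=c["img"]; hsv=cv2.cvtColor(im,cv2.COLOR_BGR2HSV); cv2.imwrite("pics/w7.png",im)
plan((.6654,.1747,.18,1.70))
```

```text
cur [0.6805 0.1116 0.1867 1.7544] w 0.501
[[[0.162,-0.008,0.017],0.23],[[0.162,-0.013,0.017],0.22]]
```

View pics/w7.png

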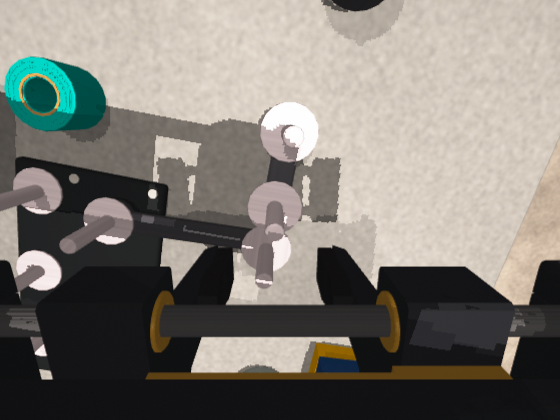

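```bash
cat >> h.py <<'E'
def wpt(c,s,u,v,z):
    Rm=R.from_quat(s["eef_rot"]).as_matrix(); T=np.array(c["tool_from_camera"])
    d=Rm@T[:3,:3]@[(u-c["cx"])/c["fx"],(v-c["cy"])/c["fy"],1]; o=Rm@T[:3,3]+s["position"]; return o+d*(z-o[2])/d[2]
E
python3 - <<'E'
from h import *
s=sensors.state(); c=optics.capture("wrist"); P={}
for n,u,v,z in(("b",293,134,.117),("bf",290,131,.057),("c",277,229,.117),("a",265,280,.105)): P[n]=wpt(c,s,u,v,z); print(n,P[n].round(4))
for i,j in("ab","cb"): d=P[j]-P[i]; print(i+j,np.hypot(d[0],d[1]),np.arctan2(d[1],d[0]))
E
```

```text
b [0.6796 0.1756 0.117 ]
bf [0.6811 0.1755 0.057 ]
c [0.6815 0.1099 0.117 ]
a [0.6811 0.0621 0.105 ]
ab 0.1135895950873237 1.5834428471191544
cb 0.06573066908574172 1.599022396311423
```

bar_c is home, with collinearity within about 0.02 rad. Next I grip b.

Run:
```python
from h import *
plan((.680,.1752,.18,1.58),(.68,.1752,.1,1.58))
```

```text
cur [0.6805 0.1116 0.1845 1.7543] w 0.501
[[[0.157,0.028,0.011],0.73],[[0.158,0.014,0.011],0.72],[[0.0,-0.0,0.2],0.0],[[0.0,-0.0,0.2],0.0]]
```

>>> arm_command(steps=[[[0.157, 0.028, 0], 0.73], [[0.158, 0.014, 0], 0.72], [[0, 0, 0.2], 0], [[0, 0, 0.22], 0], [[0, 0, 0], 0]])

```text
clock: 26.65
position: [0.6766, 0.1749, 0.0914]
eef_rot: [0.704, 0.71, -0.003, -0.003]
force: [-0.5, 1.1, 0.0]
gripper_width: 0.501
grasp_force: 0.0
```

>>> arm_command(steps=[[[0, 0, 0], 0], [[0, 0, 0], 0], [[0, 0, 0], 0], [[0, 0, 0], 0], [[0, 0, 0], 0]], claw=-1, force=15)

```text
clock: 27.28
position: [0.6789, 0.175, 0.0965]
eef_rot: [0.704, 0.71, 0.001, 0.0]
force: [-0.4, -0.4, 6.2]
gripper_width: 0.148
grasp_force: 15.0
```

```bash
cat >> h.py <<'E'
def stat(piv):
    s=sensors.state(); p=s["position"]; X=R.from_quat(s["eef_rot"]).as_matrix()[:,0]; psi=np.arctan2(X[1],X[0])%(2*np.pi)
    d=p[:2]-piv; th=np.arctan2(d[1],d[0]); print("r",np.hypot(*d).round(4),"th",th.round(3),"psi",psi.round(3),s["force"].round(1),s["wrist_torque"].round(2)); return th,psi
E
python3 - <<'E'
from h import *
a=np.array([.6795,.064]); th,psi=stat(a); arc(a,.11,th,3.12,psi)
E
```

```text
r 0.111 th 1.576 psi 1.58 [-0.4 -0.4  6.2] [-0.02  0.06  0.03]
cur [0.6789 0.175  0.0965 1.5804] w 0.148
[[[-0.007,-0.053,-0.0],-0.8],[[-0.003,-0.053,-0.0],-0.81],[[-0.002,-0.053,-0.0],-0.8],[[-0.002,-0.053,-0.0],-0.81],[[-0.003,-0.053,-0.0],-0.8]]
[[[-0.002,-0.053,-0.0],-0.8],[[-0.002,-0.053,-0.0],-0.81],[[-0.003,-0.053,-0.0],-0.8],[[-0.002,-0.053,-0.0],-0.81],[[-0.002,-0.053,-0.0],-0.8]]
[[[-0.003,-0.053,-0.0],-0.81],[[-0.002,-0.053,-0.0],-0.8],[[-0.002,-0.053,-0.0],-0.8],[[-0.003,-0.053,-0.0],-0.81],[[-0.002,-0.053,-0.0],-0.8]]
[[[-0.002,-0.053,-0.0],-0.81]]
```

>>> arm_command(steps=[[[-0.004, -0.053, 0], -0.8], [[-0.003, -0.053, 0], -0.8], [[-0.002, -0.053, 0], -0.8], [[-0.002, -0.053, 0], -0.8], [[-0.003, -0.053, 0], -0.8]])

```text
clock: 27.9
position: [0.6277, 0.1624, 0.0966]
eef_rot: [0.513, 0.858, 0.001, 0.001]
force: [0.5, 2.6, 5.9]
gripper_width: 0.154
grasp_force: 15.0
```

>>> arm_command(steps=[[[-0.002, -0.053, 0], -0.8], [[-0.002, -0.053, 0], -0.8], [[-0.003, -0.053, 0], -0.8], [[-0.002, -0.053, 0], -0.8], [[-0.002, -0.053, 0], -0.8]])

```text
clock: 28.52
position: [0.5883, 0.1274, 0.0965]
eef_rot: [0.294, 0.956, 0.001, 0.001]
force: [0.4, 1.6, 5.9]
gripper_width: 0.149
grasp_force: 15.0
```

Run:
```python
from h import *
a=np.array([.6795,.064]); th,psi=stat(a); arc(a,.11,th,3.12,psi)
```

```text
r 0.1111 th 2.535 psi 2.544 [0.4 1.6 5.9] [0.31 0.02 0.01]
cur [0.5883 0.1274 0.0965 2.5439] w 0.149
[[[-0.008,-0.054,-0.0],-0.81],[[-0.002,-0.053,-0.0],-0.82],[[-0.002,-0.054,-0.0],-0.81],[[-0.002,-0.053,-0.0],-0.81],[[-0.002,-0.054,-0.0],-0.82]]
[[[-0.002,-0.054,-0.0],-0.81]]
```

>>> arm_command(steps=[[[-0.005, -0.053, 0], -0.8], [[-0.002, -0.053, 0], -0.8], [[-0.002, -0.053, 0], -0.8], [[-0.002, -0.053, 0], -0.8], [[-0.002, -0.05, 0], -0.75]])

```text
clock: 29.15
position: [0.5696, 0.0784, 0.0965]
eef_rot: [0.062, 0.998, 0.0, 0.0]
force: [-3.0, 2.0, 8.6]
gripper_width: 0.152
grasp_force: 15.0
```

>>> arm_command(steps=[[[-0.002, -0.03, 0], -0.45], [[0, 0, 0], 0], [[0, 0, 0], 0]])

```text
clock: 29.52
position: [0.5691, 0.0722, 0.0965]
eef_rot: [0.036, 0.999, -0.0, -0.0]
force: [-6.4, -0.3, 11.1]
gripper_width: 0.147
grasp_force: 15.0
```

Run:
```python
from h import *
a=np.array([.6795,.064]); th,psi=stat(a)
```

```text
r 0.1107 th 3.067 psi 3.069 [-6.4 -0.3 11.1] [0.03 0.86 0.01]
```

>>> arm_command(steps=[[[0.004, -0.025, 0], -0.35], [[0, 0, 0], 0], [[0, 0, 0], 0]])

```text
clock: 29.9
position: [0.5687, 0.0671, 0.0965]
eef_rot: [0.016, 1.0, -0.0, 0.001]
force: [-1.3, -1.0, 7.7]
gripper_width: 0.153
grasp_force: 15.0
```

>>> arm_command(steps=[[[0.002, -0.015, 0], -0.2], [[0, 0, 0], 0], [[0, 0, 0], 0]])

```text
clock: 30.28
position: [0.5686, 0.0642, 0.0966]
eef_rot: [0.004, 1.0, -0.0, 0.001]
force: [1.1, 0.3, 5.3]
gripper_width: 0.152
grasp_force: 15.0
```

Run:
```python
from h import *
a=np.array([.6795,.064]); th,psi=stat(a)
```

```text
r 0.1109 th 3.14 psi 3.135 [1.1 0.3 5.3] [ 0.06 -0.36  0.06]
```

>>> arm_command(steps=[[[0, -0.015, 0], -0.15], [[0, 0, 0], 0], [[0, 0, 0], 0]])

```text
clock: 30.65
position: [0.5686, 0.0615, 0.0966]
eef_rot: [-0.005, 1.0, 0.0, 0.002]
force: [1.0, 1.9, 6.5]
gripper_width: 0.149
grasp_force: 15.0
```

Run:
```python
from h import *
a=np.array([.6795,.064]); th,psi=stat(a)
```

```text
r 0.1109 th -3.119 psi 3.152 [1.  1.9 6.5] [ 0.42 -0.4   0.08]
```

>>> arm_command(steps=[[[0, -0.012, 0], -0.1], [[0, 0, 0], 0], [[0, 0, 0], 0]])

```text
clock: 31.02
position: [0.5686, 0.0603, 0.0966]
eef_rot: [-0.011, 1.0, 0.001, 0.002]
force: [1.2, 8.9, 5.2]
gripper_width: 0.153
grasp_force: 15.0
```

>>> arm_command(steps=[[[0, 0, 0], 0], [[0, 0, 0], 0], [[0, 0, 0], 0], [[0, 0, -0.2], 0], [[0, 0, -0.25], 0]], claw=0)

```text
clock: 31.65
position: [0.5672, 0.0588, 0.1858]
eef_rot: [-0.011, 1.0, 0.0, -0.001]
force: [0.7, -0.3, -0.4]
gripper_width: 0.498
grasp_force: 0.0
```

Run:
```python
from h import *
plan((.6795,.0635,.19,3.14))
s=sensors.state(); c=optics.capture("wrist"); cv2.imwrite("pics/w8.png",c["img"])
for n,P in(("s",(.5229,.062,.093)),("b",(.5686,.061,.117)),("a",(.6795,.064,.105))):
    Rm=R.from_quat(s["eef_rot"]).as_matrix(); T=np.array(c["tool_from_camera"]); q=np.linalg.inv(T)@np.r_[Rm.T@(np.array(P)-s["position"]),1]; print(n,c["cx"]+c["fx"]*q[0]/q[2],c["cy"]+c["fy"]*q[1]/q[2])
```

```text
cur [ 0.5672  0.0588  0.1858 -3.1191] w 0.498
[[[-0.01,0.0,-0.0],-0.97],[[-0.01,-0.001,-0.0],-0.97],[[-0.01,-0.002,-0.0],-0.97],[[-0.01,-0.003,-0.0],-0.97],[[-0.009,-0.005,-0.0],-0.97]]
[[[-0.009,-0.006,-0.0],-0.97],[[-0.008,-0.007,-0.0],-0.97],[[-0.007,-0.007,-0.0],-0.97],[[-0.006,-0.008,-0.0],-0.97],[[-0.005,-0.009,-0.0],-0.97]]
[[[-0.004,-0.009,-0.0],-0.96],[[-0.003,-0.01,-0.0],-0.97],[[-0.002,-0.01,-0.001],-0.96],[[-0.001,-0.01,-0.0],-0.97],[[0.0,-0.01,-0.001],-0.96]]
[[[0.002,-0.01,-0.0],-0.97],[[0.003,-0.01,-0.001],-0.96],[[0.004,-0.01,-0.0],-0.97],[[0.005,-0.009,-0.001],-0.96],[[0.006,-0.009,-0.0],-0.97]]
[[[0.007,-0.008,-0.001],-0.96],[[0.008,-0.007,-0.0],-0.97],[[0.009,-0.006,-0.001],-0.96],[[0.009,-0.005,-0.0],-0.97],[[0.01,-0.004,-0.001],-0.96]]
[[[0.01,-0.003,-0.0],-0.97],[[0.01,-0.002,-0.001],-0.96],[[0.01,-0.0,-0.0],-0.97],[[0.01,0.001,-0.001],-0.96],[[0.01,0.002,-0.0],-0.97]]
[[[0.01,0.003,-0.001],-0.96],[[0.01,0.004,-0.0],-0.97],[[0.009,0.005,-0.001],-0.96],[[0.008,0.007,-0.0],-0.97],[[0.007,0.007,-0.001],-0.96]]
[[[0.007,0.008,-0.0],-0.97],[[0.006,0.009,-0.001],-0.96],[[0.004,0.01,-0.0],-0.97],[[0.003,0.01,-0.001],-0.96],[[0.002,0.01,-0.0],-0.97]]
[[[0.001,0.01,-0.001],-0.96],[[-0.0,0.011,-0.0],-0.97],[[-0.001,0.01,-0.001],-0.96],[[-0.003,0.01,-0.0],-0.97],[[-0.004,0.01,-0.001],-0.96]]
[[[-0.005,0.009,-0.0],-0.97],[[-0.006,0.009,-0.001],-0.96],[[-0.007,0.008,-0.0],-0.97],[[-0.008,0.007,-0.001],-0.96],[[-0.009,0.006,-0.0],-0.97]]
[[[-0.009,0.005,-0.001],-0.96],[[-0.01,0.004,-0.0],-0.97],[[-0.01,0.003,-0.001],-0.96],[[-0.01,0.003,-0.0],-0.97]]
s 281.3400527570693 162.16086635592663
b 278.7988097373667 231.99460661007743
a 278.7646699703314 350.6565926923859
```

View pics/w8.png

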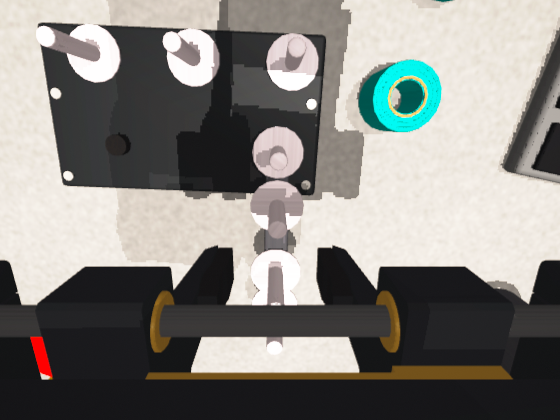

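Arm b is home: 8.9 N felt at the stop, and the posts are in line at column ~277. Next is the long arm's end post.

>>> arm_command(steps=[[[-0.19, 0.006, 0], 0], [[-0.19, 0.006, 0], 0], [[-0.18, 0.006, 0], 0], [[0, 0, 0], 0], [[0, 0, 0], 0]])

```text
clock: 32.33
position: [0.6789, 0.065, 0.1851]
eef_rot: [-0.011, 1.0, -0.0, -0.001]
force: [0.8, -0.7, -0.8]
gripper_width: 0.503
grasp_force: 0.0
```

Run:
```python
from h import *
s=sensors.state(); print(s["position"],R.from_quat(s["eef_rot"]).as_matrix()[:,0])
c=optics.capture("wrist"); wh=cv2.inRange(cv2.cvtColor(c["img"],cv2.COLOR_BGR2HSV),(0,0,150),(180,60,255))
t=optics.capture("top"); hs=cv2.cvtColor(t["img"],cv2.COLOR_BGR2HSV); w=cv2.inRange(hs,(0,0,170),(180,45,255))
n,l,st,ce=cv2.connectedComponentsWithStats(w)
for i in range(1,n):
    if 60<st[i,4]<400 and 205<ce[i][0]<345 and 150<ce[i][1]<265: print(st[i],ce[i].round(1),onz(t,*ce[i],.05).round(4))
# expected a-post pixel in wrist
Rm=R.from_quat(s["eef_rot"]).as_matrix(); T=np.array(c["tool_from_camera"]); q=np.linalg.inv(T)@np.r_[Rm.T@(np.array([.6795,.0635,.105])-s["position"]),1]; u,v=c["cx"]+c["fx"]*q[0]/q[2],c["cy"]+c["fy"]*q[1]/q[2]; print(u,v)
g=cv2.cvtColor(c["img"],cv2.COLOR_BGR2GRAY)
for r in range(int(v)-40,int(v)+10,6): print(r,g[r,250:310:3])
```

```text
[0.67894642 0.06502099 0.18514073] [-0.99973919 -0.02281443  0.00102322]
[283 247  16  16 192] [290.8 254.4] [ 0.4417 -0.0161  0.05  ]
[314 248  16  16 195] [321.7 255.3] [ 0.4401 -0.1038  0.05  ]
273.5678666235723 225.17135838479254
185 [102 114 161 160 161 161 162 162 164 164 164 164 165 160  78  77  77  78
 110 106]
191 [117 116 116 116 115 115 115 115 114 114 114 162 161 133 115  76  75  78
 109 108]
197 [113 112 112 112 112  95  95  96  97 110 111 111 112 111 112 120 170  77
 104 109]
203 [115 114 115 114 106  96  98  97  98  90 115 116 116 116 116 112 174 177
 202 199]
209 [239 240 240 117  98  98  97  97  99  92 117 241 241 226 220 160 170 179
 201 200]
215 [220 242 242 242  97 118 123 125 113  92 242 245 243 243 175 175 171 193
 194 199]
221 [168 170 190 236 116 117 123 121 114 113 236 230 179 165 173 175 170 200
 199 191]
227 [163 165 170 173 144 119 115 114 114 167 173 173 173 175 170 171 177 200
 204 207]
233 [170 170 171 176 171 166 169 168 171 171 168 172 167 171 171 164 165 198
 201 202]
```

>>> arm_command(steps=[[[0.01, -0.02, 0.1], 0], [[0, 0, 0.2], 0], [[0, 0, 0.12], 0], [[0, 0, 0.05], 0], [[0, 0, 0], 0]])

```text
clock: 33.05
position: [0.6776, 0.061, 0.092]
eef_rot: [-0.011, 1.0, -0.0, 0.0]
force: [0.3, 1.0, 0.3]
gripper_width: 0.504
grasp_force: 0.0
```

>>> arm_command(steps=[[[0, 0, 0], 0], [[0, 0, 0], 0], [[0, 0, 0], 0], [[0, 0, 0], 0], [[0, 0, 0], 0]], claw=-1, force=25)

```text
clock: 33.67
position: [0.6779, 0.061, 0.0919]
eef_rot: [-0.011, 1.0, -0.0, 0.0]
force: [-0.1, -0.1, 3.7]
gripper_width: 0.151
grasp_force: 25.0
```

Run:
```python
from h import *
a=np.array([.5228,.0622]); th,psi=stat(a); arc(a,.155,th,-1.58,psi,step=.11)
```

```text
r 0.1551 th -0.008 psi 3.164 [-0.1 -0.1  3.7] [-0.06 -0.04  0.03]
cur [0.6779 0.061  0.0919 3.1644] w 0.151
[[[0.007,-0.081,-0.0],0.87],[[0.007,-0.081,-0.0],0.88],[[0.007,-0.081,-0.0],0.87],[[0.006,-0.081,-0.0],0.87],[[0.007,-0.081,-0.0],0.88]]
[[[0.007,-0.08,-0.0],0.87],[[0.007,-0.081,-0.0],0.87],[[0.006,-0.081,-0.0],0.88],[[0.007,-0.081,-0.0],0.87],[[0.007,-0.081,-0.0],0.87]]
[[[0.007,-0.081,-0.0],0.88],[[0.006,-0.081,-0.0],0.87],[[0.007,-0.081,-0.0],0.87],[[0.007,-0.081,-0.0],0.88],[[0.007,-0.081,-0.0],0.87]]
```

>>> arm_command(steps=[[[0.007, -0.08, 0], 0.87], [[0.007, -0.081, 0], 0.87], [[0.007, -0.081, 0], 0.87], [[0.007, -0.081, 0], 0.87], [[0.007, -0.081, 0], 0.87]])

```text
clock: 34.3
position: [0.6571, -0.0167, 0.092]
eef_rot: [0.249, 0.969, 0.0, 0.002]
force: [4.7, 2.1, -0.2]
gripper_width: 0.145
grasp_force: 25.0
```

Run:
```python
from h import *
a=np.array([.5228,.0622]); th,psi=stat(a); arc(a,.155,th,-1.58,psi,step=.11)
```

```text
r 0.1557 th -0.531 psi 2.639 [ 4.7  2.1 -0.2] [ 0.17 -0.97 -0.03]
cur [ 0.6571 -0.0167  0.092   2.6388] w 0.145
[[[0.01,-0.081,-0.0],0.87],[[0.007,-0.081,-0.0],0.88],[[0.006,-0.081,-0.0],0.87],[[0.007,-0.081,-0.0],0.88],[[0.007,-0.081,-0.0],0.87]]
[[[0.006,-0.081,-0.0],0.87],[[0.007,-0.081,-0.0],0.88],[[0.006,-0.081,-0.0],0.87],[[0.007,-0.081,-0.0],0.88],[[0.006,-0.081,-0.0],0.87]]
```

>>> arm_command(steps=[[[0.008, -0.081, 0], 0.87], [[0.007, -0.081, 0], 0.87], [[0.007, -0.081, 0], 0.87], [[0.007, -0.081, 0], 0.87], [[0.007, -0.081, 0], 0.87]])

```text
clock: 34.92
position: [0.5995, -0.0737, 0.092]
eef_rot: [0.49, 0.871, 0.0, 0.002]
force: [6.1, -3.0, -1.0]
gripper_width: 0.15
grasp_force: 25.0
```

>>> arm_command(steps=[[[0.007, -0.081, 0], 0.87], [[0.007, -0.081, 0], 0.87], [[0.007, -0.081, 0], 0.87], [[0, 0, 0], 0]])

```text
clock: 35.42
position: [0.5527, -0.0908, 0.0919]
eef_rot: [0.619, 0.785, -0.001, 0.001]
force: [-0.4, -5.8, 1.0]
gripper_width: 0.152
grasp_force: 25.0
```

Run:
```python
from h import *
a=np.array([.5228,.0622]); th,psi=stat(a); arc(a,.155,th,-1.60,psi,step=.06)
```

```text
r 0.1559 th -1.378 psi 1.806 [-0.4 -5.8  1. ] [-1.05  0.11 -0.11]
cur [ 0.5527 -0.0908  0.0919  1.8058] w 0.152
[[[0.008,-0.043,-0.0],0.46],[[0.003,-0.043,-0.0],0.47],[[0.003,-0.043,-0.0],0.46],[[0.003,-0.042,-0.0],0.46]]
```

>>> arm_command(steps=[[[0.006, -0.043, 0], 0.46], [[0.003, -0.043, 0], 0.46], [[0.003, -0.035, 0], 0.4], [[0, 0, 0], 0], [[0, 0, 0], 0]])

```text
clock: 36.05
position: [0.5291, -0.0934, 0.0919]
eef_rot: [0.679, 0.734, -0.001, 0.001]
force: [-1.7, -11.1, 2.0]
gripper_width: 0.148
grasp_force: 25.0
```

>>> arm_command(steps=[[[0.003, -0.02, 0], 0.2], [[0, 0, 0], 0], [[0, 0, 0], 0]])

```text
clock: 36.42
position: [0.5256, -0.0934, 0.092]
eef_rot: [0.688, 0.726, -0.001, 0.002]
force: [1.9, -12.1, -0.4]
gripper_width: 0.149
grasp_force: 25.0
```

Run:
```python
from h import *
a=np.array([.5228,.0622]); th,psi=stat(a)
```

```text
r 0.1557 th -1.553 psi 1.625 [  1.9 -12.1  -0.4] [-1.99 -0.24 -0.04]
```

>>> arm_command(steps=[[[0.008, -0.02, 0], 0.15], [[0, 0, 0], 0], [[0, 0, 0], 0]])

```text
clock: 36.8
position: [0.5217, -0.0932, 0.092]
eef_rot: [0.694, 0.72, -0.001, 0.003]
force: [1.5, -18.6, -4.2]
gripper_width: 0.146
grasp_force: 25.0
```

>>> arm_command(steps=[[[0.003, -0.015, 0], 0.1], [[0, 0, 0], 0], [[0, 0, 0], 0]])

```text
clock: 37.17
position: [0.5207, -0.0932, 0.0921]
eef_rot: [0.699, 0.716, 0.0, 0.006]
force: [13.3, -20.4, -11.4]
gripper_width: 0.144
grasp_force: 25.0
```

Run:
```python
from h import *
a=np.array([.5228,.0622]); th,psi=stat(a)
```

```text
r 0.1554 th -1.584 psi 1.595 [ 13.3 -20.4 -11.4] [-3.15 -2.19 -0.03]
```

The stop is felt at 13 N. Releasing and withdrawing.

>>> arm_command(steps=[[[-0.006, 0.006, 0], 0], [[0, 0, 0], 0], [[0, 0, 0], 0], [[0, 0, 0], 0]], claw=0)

```text
clock: 37.67
position: [0.5188, -0.0904, 0.0915]
eef_rot: [0.698, 0.716, -0.0, -0.0]
force: [0.7, 0.5, -0.3]
gripper_width: 0.499
grasp_force: 0.0
```

>>> arm_command(steps=[[[0, 0, -0.2], 0], [[0, 0, -0.25], 0], [[0, 0, -0.25], 0], [[0, 0, 0], 0]])

```text
clock: 38.17
position: [0.52, -0.0909, 0.235]
eef_rot: [0.698, 0.716, 0.001, 0.003]
force: [-0.4, -1.0, 0.1]
gripper_width: 0.503
grasp_force: 0.0
```

>>> arm_command(steps=[[[-0.1, 0.25, 0], 0], [[-0.1, 0.25, 0], 0], [[-0.2, 0.2, 0], 0], [[-0.2, 0.1, 0], 0], [[0, 0, 0], 0]])

```text
clock: 38.8
position: [0.6818, -0.2092, 0.228]
eef_rot: [0.699, 0.715, -0.001, -0.002]
force: [-0.3, -0.3, 0.0]
gripper_width: 0.496
grasp_force: 0.0
```

Run:
```python
from h import *
print(sensors.state()["position"])
c=optics.capture("top"); s=optics.capture("scene")
a=cv2.resize(c["img"][140:320,210:480],(800,533))
cv2.imwrite("pics/f.png",np.vstack([cv2.resize(c["img"][140:320,220:460],(400,300)),cv2.resize(s["img"][100:340,80:400],(400,300))]))
w=cv2.inRange(cv2.cvtColor(c["img"],cv2.COLOR_BGR2HSV),(0,0,165),(180,45,255))
n,l,st,ce=cv2.connectedComponentsWithStats(w)
for i in range(1,n):
    if 40<st[i,4]<1500 and 240<ce[i][0]<345 and 190<ce[i][1]<265: print(st[i],ce[i].round(1))
```

```text
[ 0.68184948 -0.20917328  0.22804028]
[256 218  32  17 401] [271.8 226. ]
[294 219  25  16 262] [304.6 226.1]
[253 246  15  16 190] [260.  253.4]
[283 247  16  16 193] [290.8 254.4]
```

View pics/f.png

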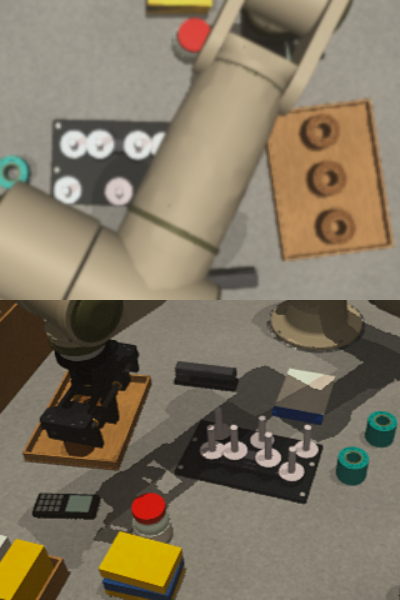

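The top view shows the three rolls in the tray at (320,131), (326,178) and (335,226). The arm posts are in line on the foot at row ~145, and nothing is touched. Handing in.

```bash
python3 -c "
from h import *
print(finish_job())"
```

```text
the job is handed in; nothing more can be done
None
```

The three rolls present today (1, 2 and 5) stand side by side in the tray, the arms were folded home in order (short, middle, long), and I handed the job in at about 39 s; the hand-in returned no verdict.

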